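# Fetch the blue gift box from the sliding-door display case

### The job

A customer wants the blue gift box from the display case. Slide fully open the glass door that covers it, take the box out and lay it lengthwise on the wooden board with nothing hanging over the edges, same side up and set down, not dropped; then slide that door fully shut again. Leave the other door, the brown box and everything else on the stall alone.

Things in the scene. Friction and masses are not known exactly. Their poses are not given: they have to be found in the camera images.
- case: low counter display case with clear sides, fixed: 274 mm deep (its x), 336 mm wide (its y), dark wooden base, aluminium rails 107 mm high at front and rear, ends 94 mm high. Origin: centre of its underside, on the worktop; x points away from the robot, y to the left. Inside 250 by 324 mm, with a 14 mm high divider in the middle between a left and a right compartment
- case_top (a point): middle of the case's top, 105 mm above the worktop, level with the upper door's top. Two framed clear doors close the top, each 167 mm wide, sliding along the case's y and passing one above the other: left door in the upper track (top 105 mm above the worktop), right door in the lower track (top 94 mm). Fully open, a door leaves an opening 140 mm wide beside the case's end
- left_floor (a point): point on the floor of the left compartment (30 mm above the worktop), about which one of the two gift boxes lies; which box is in which compartment changes
- right_floor (a point): the same for the right compartment
- left_door (a joint): how far the left (upper) door is slid open, in m: 0 fully shut, 0.140 fully open (stop). It opens toward the case's -y (to the right, over the other door). It slides freely but for about 1.5 N of friction and stays where it is left
- right_door (a joint): how far the right (lower) door is slid open, in m: 0 fully shut, 0.140 fully open (stop). It opens toward the case's +y (to the left, under the other door). It slides freely but for about 1.5 N of friction and stays where it is left
- left_door_pull (a point): middle of the top of the left door's pull: upright black tab at the door's front outer end, 60 mm long (case x), 12 mm thick (y), 32 mm tall, top 137 mm above the worktop. It can be pinched across its thickness from above; with fingertips 108 mm or more above the worktop they pass over both doors and the case's rails
- right_door_pull (a point): middle of the top of the right door's pull: upright black tab at the door's front outer end, 60 mm long (case x), 12 mm thick (y), 43 mm tall, top 137 mm above the worktop. It can be pinched across its thickness from above; with fingertips 108 mm or more above the worktop they pass over both doors and the case's rails
- blue_box: blue and white card gift box lying down, 150 mm long (its x), 52 mm wide (y), 46 mm high (z), about 0.18 kg. Origin: centre of its underside. Grip it across the 52 mm width; it lies roughly along the case's x, to within 0.06 rad
- brown_box: brown and white card gift box, otherwise like the blue one, in the other compartment; must stay there
- board: flat wooden serving board without rim, fixed, in front of the candy tray: 84 mm (its x) by 200 mm (its y, the long side, roughly along world y), top 12 mm above the worktop. Origin: centre of its underside. Behind it stands an open candy tray with a wall 35 mm high, 70 mm or more beyond the board's centre
- tall_box: bystander: upright brown and white gift box, 46x52x150 mm, at the rear, right of the candy tray. Origin: centre of its underside
- bar_a: bystander: nougat bar, 48x234x31 mm, behind the candy tray. Origin: centre of its underside
- tape: bystander: roll of tape lying flat, right of the board, 93 mm across, 48 mm high. Origin: centre of its underside

How it is judged:
On the way, in this order (a step that is already met when the one before it is completed fails the run):
1. the door over the blue box is slid open (at least 125 of 140 mm) (((y of brown_box in the frame of case below 0 m and value of joint left_door above 0.125 m) or (y of brown_box in the frame of case above 0 m and value of joint right_door above 0.125 m)) and z of blue_box in the frame of case below 0.045 m), for 0.1 s.
2. the blue box lies flat and released on the board (x of blue_box in the frame of board between -0.022 and 0.022 m and y of blue_box in the frame of board between -0.032 and 0.032 m and z of blue_box in the frame of board between 0.007 and 0.018 m and angle between blue_box's own z axis and vertical below 0.08 rad and angle between the x axis of blue_box and the y axis of board, either way round below 0.25 rad and linear speed of blue_box below 0.02 m/s and contact force between the fingers and blue_box below 0.1 N), for 0.2 s.
At the end, for the whole second after the job is handed in: the blue box lies flat on the board, same side up (within 0.08 rad), lengthwise (within 0.25 rad), its centre within 22 mm across and 32 mm along of the board's, at rest and released; the door that covered it is shut to within 10 mm; the brown box is still in its compartment (all of step 2 and ((y of brown_box in the frame of case below 0 m and value of joint left_door below 0.01 m) or (y of brown_box in the frame of case above 0 m and value of joint right_door below 0.01 m)) and z of brown_box in the frame of case below 0.04 m and velocity of joint left_door between -0.01 and 0.01 m/s and velocity of joint right_door between -0.01 and 0.01 m/s); the robot touches nothing.
It fails at once if the other door is slid open (beyond 70 mm) ((y of brown_box in the frame of case below 0 m and value of joint right_door above 0.07 m) or (y of brown_box in the frame of case above 0 m and value of joint left_door above 0.07 m)).
It fails at once if the brown box is moved by more than 30 mm (distance of brown_box from where it was at the start of the episode above 0.03 m).
It fails at once if the blue box is dropped (falls free of the fingers at over 0.6 m/s, about 2 cm of fall) (linear speed of blue_box above 0.6 m/s and contact force between the fingers and blue_box below 0.05 N).
It fails at once if a bystander on the worktop is moved by more than 30 mm (distance of any of tall_box, bar_a, tape from where it was at the start of the episode above 0.03 m).
It also fails if it takes over 61 s, if anything falls off the work surface, if the arm or the gripper's body presses on something with over 40 N, if the wrist force passes 120 N, or if a joint passes its speed limit or range.

### The arm

A 7-joint arm with a two-finger parallel gripper is mounted at the origin on a cart in front of the work surface, level with it; the furniture and walls round the work are solid. World frame = base frame: x ahead of the robot, y to its left, z up, the work surface at z = 0. Lengths are in m, angles in rad, forces in N, time in s.
With the tool pointing down it reaches from about 0.4 to 0.85 m from the base axis. Payload 4.5 kg.
Tool frame: the origin (TCP) lies on the centre line of the jaws, within the pads' length; the fingertips stand 8 mm ahead of it and the grasp point (between the pads) lies 11 mm behind it; z points along the fingers, x is the direction in which the jaws open and shut, and the axes are right-handed (so a half turn about z gives the same grasp; the last joint's range is limited). The gripper opens to 88 mm and grips with 3 to 60 N. Pads are 18 mm wide; open, the fingers measure 123 mm over their backs; the gripper's body (75 mm by 187 mm) begins 45 mm behind the grasp point.
Start: joints at [1.285, 0.689, -0.195, 1.565, 0.157, 0.902, -0.215], TCP at [0.197, -0.593, 0.222] pointing down, gripper open.
Joint ranges: [-3.01, 3.01], [-0.46, 2.08], [-1.47, 1.51], [0.13, 2.56], [-1, 4.14], [0.04, 2.09], [-2.66, 2.66]. Speed limits (rad/s): [2.57, 2.57, 3.14, 3.14, 3.14, 3.14, 3.14].

### API

Orientations are given as a unit quaternion [x, y, z, w].
In Python, from plant import r gives the robot as it stands.
- The arm moves only by the shell command python3 -m pendant 'ROWS' [FORCE]. ROWS is JSON, a list of rows, each a list of 3 entries, a list of its own where there are three numbers: the turn, a rotation vector about the tool's x, y, z in rad, then the shift along the tool's x, y, z in m, then the opening, from 0 (shut) to 1 (fully open). In form: [[[wx, wy, wz], [tx, ty, tz], claw], ...]. A call has 1 to 10 rows; each row is the pose to reach, as a shift and turn from the pose commanded when the call began, along the tool's axes at that moment; what a row does not reach only later rows make up. A row lasts 1/10 s, in which the tool goes at most 50 mm and 8.59 degrees, less where a joint would pass 70% of its speed; a pose out of reach is approached as far as the arm can. A call with a gripper value outside its range is refused whole. The fingers move at their own pace and stop on an object; FORCE is the grip in N (left out, the last holds). Time passes only in rows, so rows that repeat a pose let the fingers close. It gives the time, the measured TCP pose, the force and the opening at its end, in the units of the state.
- r.get_state(): the state, without advancing time (a new reading comes with each control period).
- r.snapshot(name): name is "scene" or "top"; returns a dict with "image" (384x512x3 uint8, red, green, blue), "mtx" (3x3 intrinsics, pixels), "dist" ([k1, k2, p1, p2, k3] as OpenCV has them; the pictures are not rectified), "R" (3x3) and "t" (3): a world point X has camera coordinates R X + t. Camera axes: x right, y down, z forward; pixel columns grow to the right and rows downward; lengths in m; the calibration is good to about 2 mm. A picture is of the moment at which its call begins. There is no depth.
- r.finish_job(): hands the job in, once; it reports no verdict.
The state is a dict: "clock": time; "q": joint angles; "qd": joint speeds; "joint_torque": joint torques, N m; "tool_pos": TCP position; "eef_rot": TCP orientation; "contact_force": force on the tool from outside, world axes, zero at the start; "moment": the same for the moment, N m; "opening": opening from 0.0 (shut) to 1.0 (fully open).
Only numpy, scipy, OpenCV 4.12 (cv2) and the standard library are available. Lean on these libraries where they do the work, as an engineer would, in place of code of your own. Each camera call takes 0.05 s, during which the arm holds its last target. There are 200 camera calls.

## Working session

There is one attempt and no reset: what is moved stays moved. The work goes in short steps, Python scripts to look and compute and a shell command to move; the robot and the scene stay as the last step left them, time stands still between calls to the robot, and variables do not carry over. Pictures are saved under pics/ and viewed, about 8 in all and at most 12, crops included, and the job is handed in when it is done.

```bash
mkdir -p pics; ls
python3 - <<'E'
from plant import r
import cv2,numpy as np
s=r.get_state();print(s)
for n in("scene","top"):
    p=r.snapshot(n);cv2.imwrite(f"pics/{n}0.png",cv2.resize(p["image"][:,:,::-1],(800,600),interpolation=cv2.INTER_CUBIC))
    print(n,p["mtx"],p["dist"],p["R"],p["t"])
E
```

```text
pics
{'clock': 0.0, 'q': array([ 1.28483732,  0.69001011, -0.19447735,  1.5663287 ,  0.15734377,
        0.90250994, -0.21511387]), 'qd': array([-3.56456672e-04, -9.34487383e-04, -1.68107979e-05,  3.76328071e-04,
       -5.31717633e-04,  2.89622845e-03,  1.63388784e-04]), 'joint_torque': array([ 4.11385063e-04, -5.27562833e+01, -1.26629680e+00, -1.53429419e+01,
       -5.25323243e-02,  6.61979182e-03,  1.84155379e-04]), 'tool_pos': array([ 0.19617333, -0.59271918,  0.22149693]), 'eef_rot': array([ 8.10678962e-01, -5.85490182e-01, -8.06793483e-04, -4.65220454e-04]), 'contact_force': array([0.22341912, 0.67550536, 0.14196027]), 'moment': array([0.01634244, 0.01745194, 0.03547045]), 'opening': 1.0048899916362335}
scene [[378.61366271   0.         263.07054316]
 [  0.         378.61366271 194.68991767]
 [  0.           0.           1.        ]] [-0.07833851  0.          0.          0.          0.        ] [[-0.75471409 -0.65604702  0.0029916 ]
 [-0.35837048  0.40843996 -0.83949234]
 [ 0.54952456 -0.6346488  -0.54336328]] [0.39481973 0.29178068 1.08044604]
top [[436.8515694    0.         251.98887684]
 [  0.         436.8515694  184.01925275]
 [  0.           0.           1.        ]] [-0.09794445  0.          0.          0.          0.        ] [[-0.01100964 -0.99986425 -0.01225824]
 [-0.99636901  0.01200454 -0.08428932]
 [ 0.08442503  0.01128573 -0.99636592]] [-0.00445731  0.56500053  1.51074733]
```

View pics/top0.png

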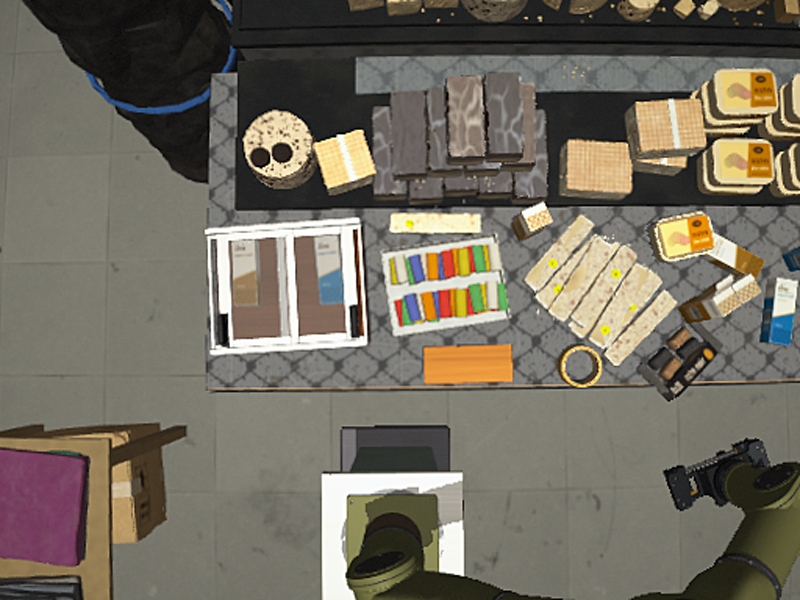

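View pics/scene0.png

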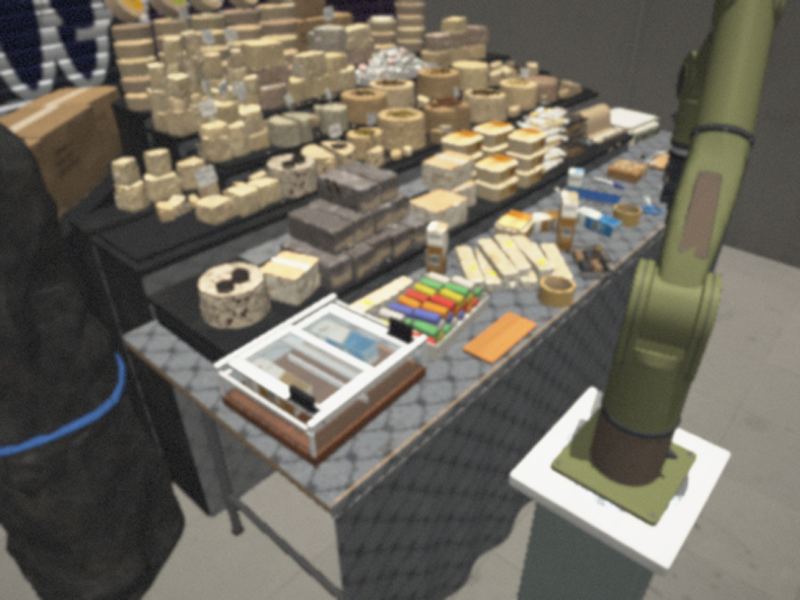

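The blue box is under the right door at about (325,270) in the enlarged top view. The case spans (207–367, 218–353) and the board (424–512, 345–383). Next is a zoomed crop.

```bash
cat > h.py <<'E'
from plant import r
import cv2,numpy as np
from scipy.spatial.transform import Rotation as Ro
def ray(p,uv,z):
    n=cv2.undistortPoints(np.array([[uv]],float),p["mtx"],p["dist"])[0,0]
    R,t=np.array(p["R"]),np.array(p["t"]);c=-R.T@t;d=R.T@np.array([n[0],n[1],1]);return c+d*(z-c[2])/d[2]
def proj(p,X):
    return cv2.projectPoints(np.array(X,float).reshape(-1,3),cv2.Rodrigues(np.array(p["R"]))[0],np.array(p["t"]),p["mtx"],p["dist"])[0][:,0]
def crop(p,f,u0,v0,w,h,k):
    cv2.imwrite(f,cv2.resize(p["image"][v0:v0+h,u0:u0+w,::-1],None,fx=k,fy=k,interpolation=cv2.INTER_CUBIC))
def full(crop_uv,u0,v0,k): return [(crop_uv[0]+.5)/k-.5+u0,(crop_uv[1]+.5)/k-.5+v0]
E
python3 - <<'E'
from h import *
p=r.snapshot("top");crop(p,"pics/a.png",128,135,110,95,7)
crop(p,"pics/b.png",230,140,160,115,5)
E
```

```text
(no output)
```

View pics/a.png

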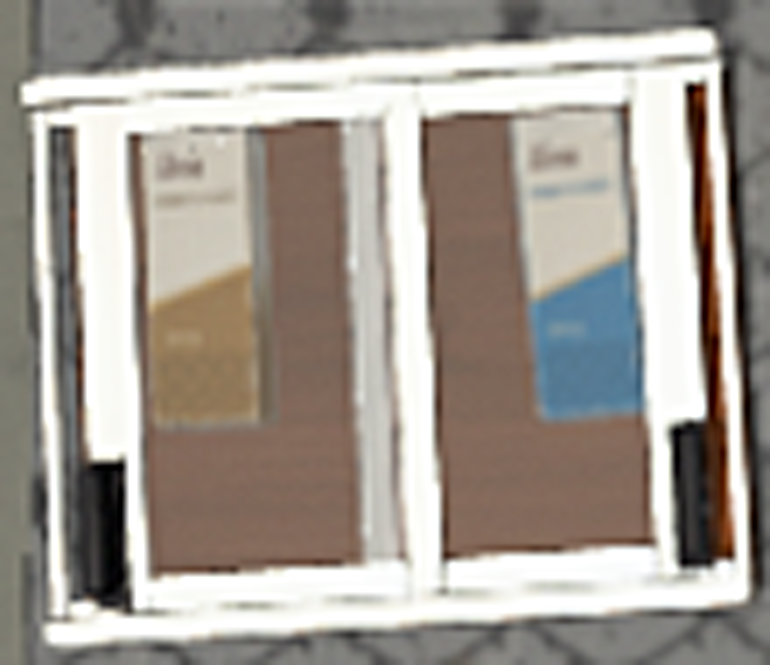

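View pics/b.png

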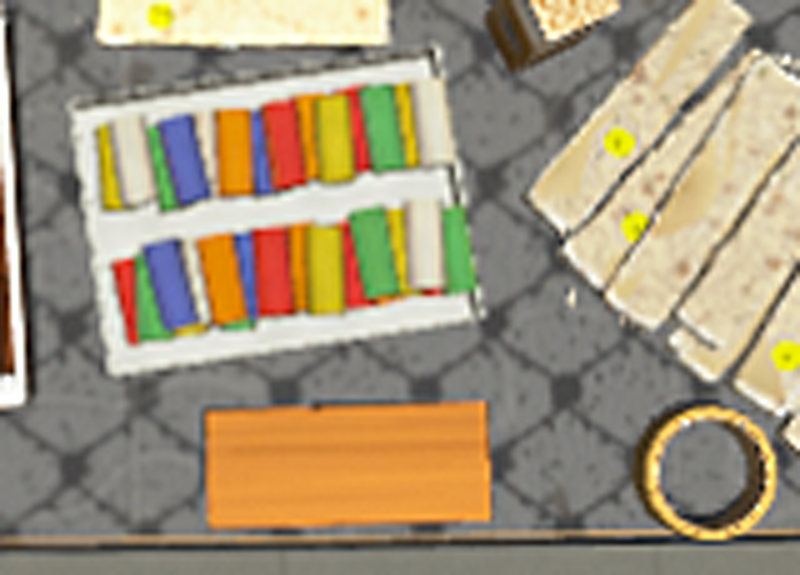

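The crops give these pixels. Rail corners are (22,85), (716,32), (750,603) and (45,645). The right pull's top is around (692,495). The blue box's front-left corner is (541,420), with its left edge running up to (514,125). The board's corners are (205,407), (487,402), (491,521) and (209,528).

Run:
```python
from h import *
from scipy.optimize import least_squares
p=r.snapshot("top");
A=lambda u:full(u,128,135,7); B=lambda u:full(u,230,140,5)
R,t=np.array(p["R"]),np.array(p["t"]);print("cam",-R.T@t)
def fit(obs,loc,z):
    W=np.array([ray(p,o,z)[:2] for o in obs]);print(W.round(4).tolist(), "sides",np.linalg.norm(W-np.roll(W,-1,0),axis=1).round(4))
    f=lambda q:((np.array(loc)@np.array([[np.cos(q[2]),np.sin(q[2])],[-np.sin(q[2]),np.cos(q[2])]])+q[:2])-W).ravel()
    s=least_squares(f,[*W.mean(0),0]);print("pose",s.x.round(4),"res",s.fun.round(4));return s.x
c=fit([A(u) for u in[(22,85),(716,32),(750,603),(45,645)]],[(.137,.168),(.137,-.168),(-.137,-.168),(-.137,.168)],.107)
b=fit([B(u) for u in[(205,407),(487,402),(491,521),(209,528)]],[(.042,.1),(.042,-.1),(-.042,-.1),(-.042,.1)],.012)
for u in[(672,425),(705,420),(712,565),(682,568)]:print("pull",ray(p,A(u),.137).round(4))
k=ray(p,A((541,420)),.076)[:2];k2=ray(p,A((514,125)),.076)[:2];k3=ray(p,A((642,412)),.076)[:2]
d=(k2-k)/np.linalg.norm(k2-k);n=np.array([d[1],-d[0]])
print("corner",k,k2,k3,"yaw",np.arctan2(d[1],d[0]),"centre",k+d*.075+n*.026,"vis len",np.linalg.norm(k2-k),"tip w",np.linalg.norm(k3-k))
s=r.get_state();print(Ro.from_quat(s["eef_rot"]).as_matrix().round(3))
```

```text
cam [ 0.43535506 -0.02828916  1.55282602]
[[0.6896, 0.3974], [0.71, 0.0607], [0.4369, 0.0465], [0.4198, 0.3829]] sides [0.3372 0.2734 0.3368 0.2702]
pose [0.5641 0.2219 0.0546] res [ 0.0021 -0.0003  0.0001  0.0009 -0.0005  0.0002 -0.0017 -0.0007]
[[0.4346, -0.0748], [0.4356, -0.2735], [0.3522, -0.2745], [0.35, -0.0765]] sides [0.1987 0.0834 0.1981 0.0847]
pose [ 0.3931 -0.1748  0.0093] res [-0.0005  0.0004  0.0004 -0.0009 -0.0002 -0.0007  0.0002  0.0012]
pull [0.5197 0.0805 0.137 ]
pull [0.5218 0.0651 0.137 ]
pull [0.4546 0.0624 0.137 ]
pull [0.4534 0.0763 0.137 ]
corner [0.5264725  0.14882773] [0.67117823 0.16188884] [0.52979979 0.09971771] yaw 0.09001591213792838 centre [0.6035061  0.12967507] vis len 0.1452939832018505 tip w 0.04922259938849674
[[ 0.314 -0.949 -0.   ]
 [-0.949 -0.314  0.001]
 [-0.001  0.    -1.   ]]
```

```bash
cat >> h.py <<'E'
def go(x,y,z,a):
    "print row entries from the present pose to TCP x,y,z pointing down, jaws along heading a"
    s=r.get_state();M=Ro.from_quat(s["eef_rot"]).as_matrix()
    T=np.array([[np.cos(a),np.sin(a),0],[np.sin(a),-np.cos(a),0],[0,0,-1]])
    w=Ro.from_matrix(M.T@T).as_rotvec();d=M.T@(np.array([x,y,z])-s["tool_pos"])
    print("turn",w.round(3).tolist(),"shift",d.round(4).tolist())
def st():
    s=r.get_state();M=Ro.from_quat(s["eef_rot"]).as_matrix()
    print("t",s["clock"],"pos",s["tool_pos"].round(4),"jaw",np.arctan2(M[1,0],M[0,0]).round(4),"tilt",M[:2,2].round(4),"F",s["contact_force"].round(2),"op",round(s["opening"],3),"q",s["q"].round(2))
E
python3 -c "
from h import *
go(.42,-.3,.23,-1.40);go(.487,.071,.23,-1.516)"
```

```text
turn [0.0, 0.001, 0.149] shift [-0.2078, -0.3044, -0.008]
turn [0.0, 0.001, 0.265] shift [-0.5389, -0.4847, -0.0076]
```

```bash
python3 -m pendant '[[[0,0.001,0.149],[-0.208,-0.304,-0.008],1],[[0,0.001,0.149],[-0.208,-0.304,-0.008],1],[[0,0.001,0.149],[-0.208,-0.304,-0.008],1],[[0,0.001,0.149],[-0.208,-0.304,-0.008],1],[[0,0.001,0.149],[-0.208,-0.304,-0.008],1],[[0,0.001,0.149],[-0.208,-0.304,-0.008],1],[[0,0.001,0.149],[-0.208,-0.304,-0.008],1],[[0,0.001,0.149],[-0.208,-0.304,-0.008],1],[[0,0.001,0.149],[-0.208,-0.304,-0.008],1]]'; python3 -c "
from h import *
st();go(.487,.071,.23,-1.516)"
```

```text
clock: 1.1
tool_pos: [0.4223, -0.2967, 0.2304]
eef_rot: [0.767, -0.641, 0.001, -0.001]
contact_force: [-1.1, -0.3, -0.0]
opening: 1.0
t 1.1 pos [ 0.4223 -0.2967  0.2304] jaw -1.3926 tilt [0.0018 0.0005] F [-1.06 -0.32 -0.03] op 1.0 q [ 0.6   0.53 -0.13  1.88  0.09  0.73 -0.97]
turn [-0.002, 0.0, 0.123] shift [-0.3505, -0.1288, 0.0007]
```

```bash
python3 -m pendant '[[[-0.002,0,0.123],[-0.35,-0.129,0],1],[[-0.002,0,0.123],[-0.35,-0.129,0],1],[[-0.002,0,0.123],[-0.35,-0.129,0],1],[[-0.002,0,0.123],[-0.35,-0.129,0],1],[[-0.002,0,0.123],[-0.35,-0.129,0],1],[[-0.002,0,0.123],[-0.35,-0.129,0],1],[[-0.002,0,0.123],[-0.35,-0.129,0],0.6],[[-0.002,0,0.123],[-0.35,-0.129,0],0.6],[[-0.002,0,0.123],[-0.35,-0.129,0],0.6],[[-0.002,0,0.123],[-0.35,-0.129,0],0.6]]'; python3 -c "
from h import *
st();go(.487,.071,.121,-1.516)"
```

```text
clock: 2.1
tool_pos: [0.4872, 0.0646, 0.2298]
eef_rot: [0.723, -0.691, 0.0, 0.002]
contact_force: [0.2, -0.0, 0.2]
opening: 0.662
t 2.1 pos [0.4872 0.0646 0.2298] jaw -1.5246 tilt [-0.0024 -0.0028] F [ 0.21 -0.01  0.16] op 0.662 q [-0.2   0.51 -0.04  1.95  0.04  0.69 -1.79]
turn [0.003, -0.003, -0.009] shift [-0.0067, -0.0004, 0.1087]
```

```bash
python3 -m pendant '[[[0,0,0],[0,0,0],0.6],[[0,0,0],[0,0,0],0.6]]' >/dev/null; python3 -c "
from h import *
st();go(.487,.071,.121,-1.516)"
```

```text
t 2.3 pos [0.4872 0.0641 0.23  ] jaw -1.5267 tilt [-0.0021 -0.0024] F [ 0.18  0.36 -0.6 ] op 0.602 q [-0.2   0.5  -0.04  1.95  0.04  0.69 -1.79]
turn [0.002, -0.002, -0.011] shift [-0.0071, -0.0004, 0.1089]
```

```bash
python3 -m pendant '[[[0.002,-0.002,-0.011],[-0.007,0,0.03],0.6],[[0.002,-0.002,-0.011],[-0.007,0,0.06],0.6],[[0.002,-0.002,-0.011],[-0.007,0,0.065],0.6],[[0.002,-0.002,-0.011],[-0.007,0,0.065],0.6]]' >/dev/null
python3 - <<'E'
from h import *
st();go(.487,.071,.121,-1.516)
p=r.snapshot("top");crop(p,"pics/c.png",150,130,110,95,7)
E
```

```text
t 2.7 pos [0.4864 0.0723 0.1646] jaw -1.5136 tilt [-0.0018 -0.    ] F [ 0.59  0.4  -0.08] op 0.6 q [-0.21  0.61 -0.04  2.02  0.05  0.51 -1.81]
turn [0.002, 0.0, 0.002] shift [0.0013, -0.0006, 0.0436]
```

View pics/c.png

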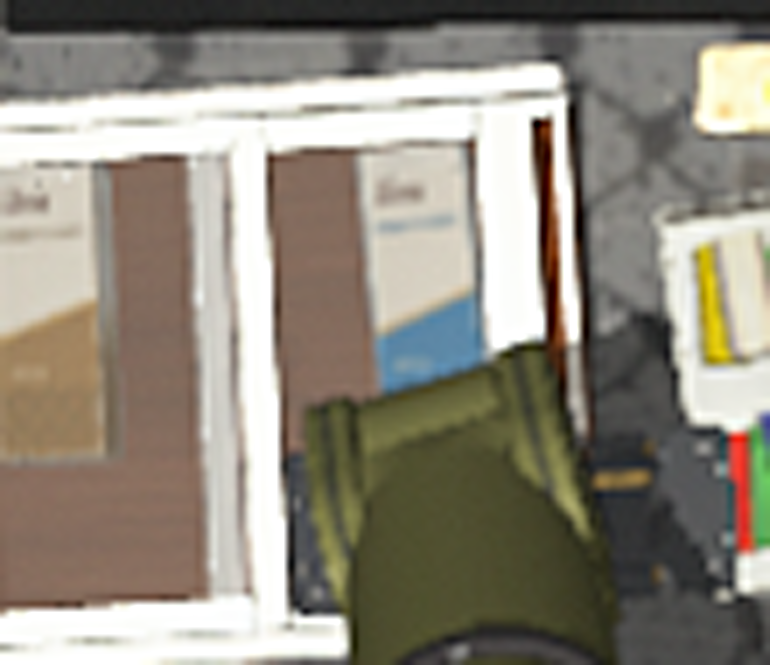

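The wrist hides the pull in this view (around (450,520)), and nothing looks out of place. I'll descend and pinch.

```bash
python3 -m pendant '[[[0.002,0,0.002],[0.001,0,0.022],0.6],[[0.002,0,0.002],[0.001,0,0.0436],0.6],[[0.002,0,0.002],[0.001,0,0.0436],0.6]]' 12 ; python3 -m pendant '[[[0,0,0],[0,0,0],0],[[0,0,0],[0,0,0],0],[[0,0,0],[0,0,0],0],[[0,0,0],[0,0,0],0],[[0,0,0],[0,0,0],0],[[0,0,0],[0,0,0],0]]' 12; python3 -c "
from h import *
st()
x,y=r.get_state()['tool_pos'][:2];go(x-.142*.0546,y+.142*.9985,.121,-1.516)"
```

```text
clock: 3.05
tool_pos: [0.4865, 0.072, 0.121]
eef_rot: [0.727, -0.687, 0.0, -0.0]
contact_force: [-0.8, 0.1, -0.5]
opening: 0.602
clock: 3.65
tool_pos: [0.487, 0.0725, 0.1215]
eef_rot: [0.727, -0.687, 0.001, -0.001]
contact_force: [-0.8, 0.4, 0.4]
opening: 0.079
t 3.65 pos [0.487  0.0725 0.1215] jaw -1.514 tilt [0.0025 0.001 ] F [-0.78  0.41  0.39] op 0.079 q [-0.22  0.69 -0.04  2.06  0.06  0.39 -1.81]
turn [-0.003, 0.001, 0.002] shift [-0.142, -0.0003, 0.0007]
```

```bash
python3 -m pendant '[[[0,0,0],[0,0,0],0],[[0,0,0],[0,0,0],0]]' 12
python3 - <<'E'
from h import *
st();p=r.snapshot("scene");crop(p,"pics/d.png",150,150,130,100,6)
E
```

```text
clock: 3.85
tool_pos: [0.4869, 0.0725, 0.1213]
eef_rot: [0.727, -0.687, 0.0, -0.001]
contact_force: [0.8, 0.2, -0.3]
opening: 0.009
t 3.85 pos [0.4869 0.0725 0.1213] jaw -1.5139 tilt [0.0021 0.0009] F [ 0.84  0.21 -0.32] op 0.009 q [-0.22  0.69 -0.04  2.06  0.06  0.39 -1.81]
```

View pics/d.png

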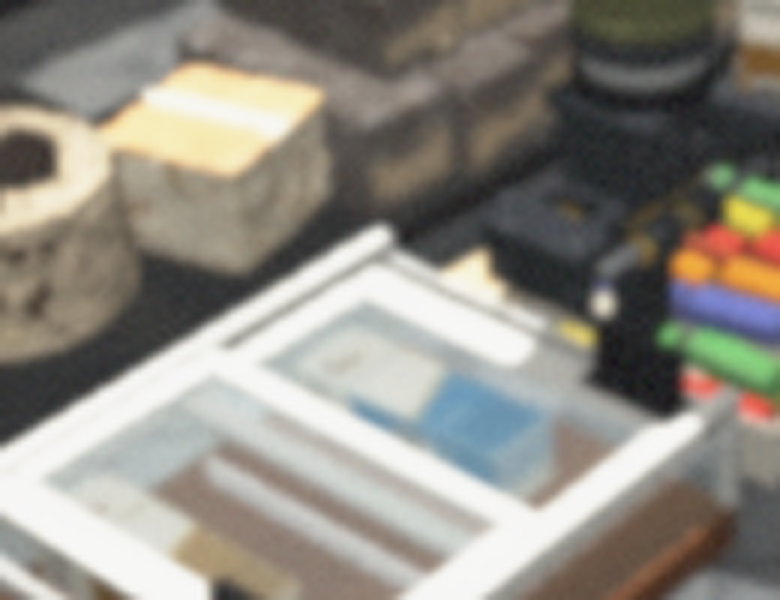

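```bash
python3 - <<'E'
from h import *
p=r.snapshot("scene");t=r.snapshot("top")
C=lambda x,y,z:[.5641+x*.9985-y*.0546,.2219+x*.0546+y*.9985,z]
X=[C(.137,-.168,.107),C(-.137,-.168,.107),C(-.085,-.15,.137),C(-.085,-.15,.105),[.487,.0725,.1215],[.487,.0725,.113],[.487,.0725,.173]]
print("scene crop",((proj(p,X)-[150,150])*6).round().tolist());print("scene0 800",(proj(p,X)/.64).round().tolist());print("top a",((proj(t,X)-[128,135])*7).round().tolist())
crop(p,"pics/e.png",225,160,60,60,10)
E
python3 - <<'E'
import cv2
a=cv2.imread('pics/scene0.png')[250:344,350:444];b=cv2.imread('pics/e.png')
import numpy as np
cv2.imwrite('pics/f.png',np.hstack([cv2.resize(a,(400,400),interpolation=2),cv2.resize(b,(400,400))]))
E
```

```text
scene crop [[379.0, 223.0], [743.0, 387.0], [647.0, 323.0], [647.0, 371.0], [642.0, 351.0], [642.0, 363.0], [641.0, 271.0]]
scene0 800 [[333.0, 292.0], [428.0, 335.0], [403.0, 318.0], [403.0, 331.0], [402.0, 326.0], [402.0, 329.0], [401.0, 305.0]]
top a [[711.0, 29.0], [747.0, 601.0], [697.0, 491.0], [702.0, 494.0], [689.0, 493.0], [690.0, 494.0], [681.0, 489.0]]
```

View pics/f.png

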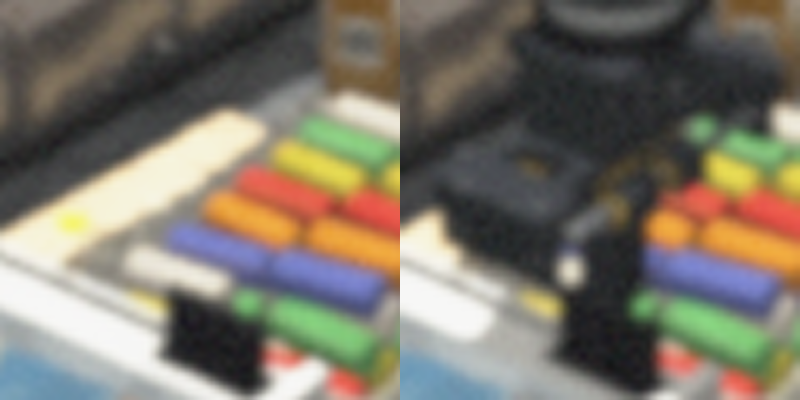

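Run:
```python
from h import *
p=r.snapshot("scene");im=p["image"][165:225,230:290,::-1]
b=cv2.resize(im,(400,400),interpolation=2)
a=cv2.resize(cv2.imread('pics/scene0.png'),(512,384),interpolation=cv2.INTER_AREA)[165:225,230:290];a=cv2.resize(a,(400,400),interpolation=2)
o=np.clip(np.hstack([a,b]).astype(float)*4,0,255)
cv2.imwrite('pics/g.png',o.astype(np.uint8))
```

```text
(no output)
```

View pics/g.png

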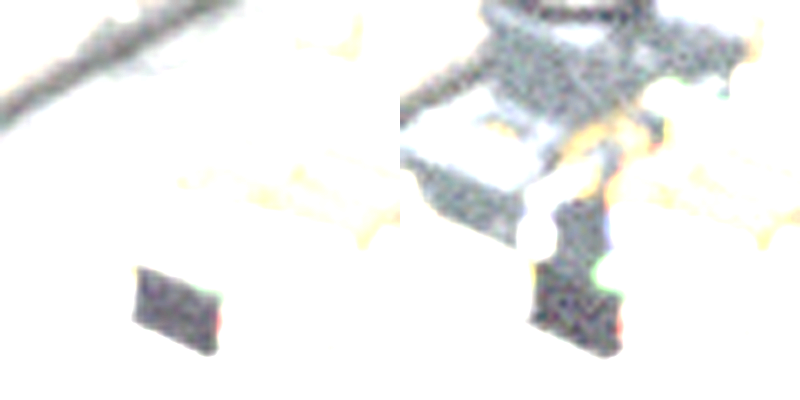

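The brightened view shows the shut finger (tip about (580,278)) ending at the tab's top edge, with no near finger in front of the tab. So there is no grip. I'll triangulate the tab top, then open and look again.

```bash
python3 -m pendant '[[[0,0,0],[0,0,0],0.6],[[0,0,0],[0,0,0],0.6],[[0,0,0],[0,0,0],0.6],[[0,0,0],[0,0,0],0.6],[[0,0,0],[0,0,0],0.6],[[0,0,0],[0,0,0],0.6],[[0,0,0],[0,0,0],0.6]]'
python3 - <<'E'
from h import *
p=r.snapshot("scene");t=r.snapshot("top")
def tri(a,b):
    M=[];
    P=[];U=[]
    for c,u in((p,a),(t,b)):
        P.append(np.c_[c["R"],c["t"]]);U.append(cv2.undistortPoints(np.array([[u]],float),c["mtx"],c["dist"])[0,0])
    X=cv2.triangulatePoints(P[0],P[1],U[0],U[1])[:,0];X=X[:3]/X[3]
    print(X.round(4),(proj(p,X)-a).round(1),(proj(t,X)-b).round(1))
G=lambda u:[u[0]/6.667-.5+230,u[1]/6.667-.5+165]
A=lambda u:full(u,128,135,7)
tri(G((137,268)),A((692,422)))   # tab rear top
tri(G((218,297)),A((692,565)))   # tab front top
D=lambda u:full(u,150,150,6)
tri(D((383,228)),A((716,32)))  # rear right rail corner
b=cv2.resize(p["image"][165:225,230:290,::-1],(500,500),interpolation=2)
cv2.imwrite('pics/i.png',np.clip(b.astype(float)*4,0,255).astype(np.uint8))
E
```

```text
clock: 4.75
tool_pos: [0.487, 0.0725, 0.1213]
eef_rot: [0.727, -0.687, 0.0, -0.001]
contact_force: [-0.5, 0.1, 0.1]
opening: 0.594
[0.5208 0.0714 0.1206] [[-0.5 -0. ]] [[0.3 0.4]]
[0.4577 0.0743 0.1332] [[1.2 0.1]] [[-0.7 -0.9]]
[0.7103 0.0608 0.1047] [[-0. -0.]] [[0. 0.]]
```

View pics/i.png

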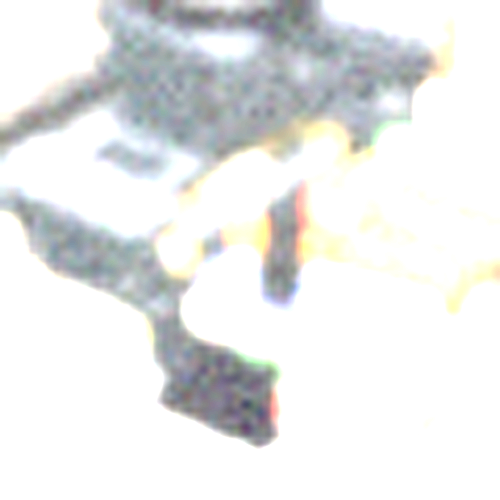

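The far fingertip shows at (280,303) and the near one ends at the tab's top edge, so the tips are about 15–20 mm higher relative to the tab than I computed. I'll go down in small steps while watching the force, then pinch.

```bash
python3 -m pendant '[[[0,0,0],[0,0,0.004],0.6],[[0,0,0],[0,0,0.008],0.6],[[0,0,0],[0,0,0.008],0.6]]'; python3 -m pendant '[[[0,0,0],[0,0,0],0],[[0,0,0],[0,0,0],0],[[0,0,0],[0,0,0],0],[[0,0,0],[0,0,0],0],[[0,0,0],[0,0,0],0],[[0,0,0],[0,0,0],0],[[0,0,0],[0,0,0],0],[[0,0,0],[0,0,0],0]]' 12
```

```text
clock: 5.15
tool_pos: [0.4865, 0.0724, 0.1127]
eef_rot: [0.727, -0.687, 0.0, -0.001]
contact_force: [0.2, 0.1, 0.1]
opening: 0.598
clock: 5.95
tool_pos: [0.487, 0.0727, 0.1134]
eef_rot: [0.727, -0.687, 0.0, -0.001]
contact_force: [-1.3, 1.1, 2.0]
opening: 0.135
```

Gripped: the opening is 0.135, which is 12 mm. Now I'll slide the door open.

```bash
python3 -m pendant '[[[0,0,0],[-0.01,0,0],0],[[0,0,0],[-0.03,0,0],0],[[0,0,0],[-0.05,0,0],0],[[0,0,0],[-0.07,0,0],0],[[0,0,0],[-0.09,0,0],0],[[0,0,0],[-0.11,0,0],0],[[0,0,0],[-0.128,0,0],0],[[0,0,0],[-0.138,0,0],0],[[0,0,0],[-0.139,0,0],0],[[0,0,0],[-0.139,0,0],0]]' 15
python3 - <<'E'
from h import *
st();p=r.snapshot("scene");cv2.imwrite('pics/j.png',np.hstack([cv2.resize(p["image"][140:240,130:290,::-1],(800,500),interpolation=2)]))
E
```

```text
clock: 6.95
tool_pos: [0.4798, 0.2023, 0.1133]
eef_rot: [0.724, -0.689, 0.004, 0.004]
contact_force: [4.1, -16.9, 3.7]
opening: 0.141
t 6.95 pos [0.4798 0.2023 0.1133] jaw -1.521 tilt [ 0.0011 -0.0112] F [  4.06 -16.95   3.74] op 0.141 q [-0.51  0.73  0.02  1.98 -0.01  0.44 -2.01]
```

View pics/j.png

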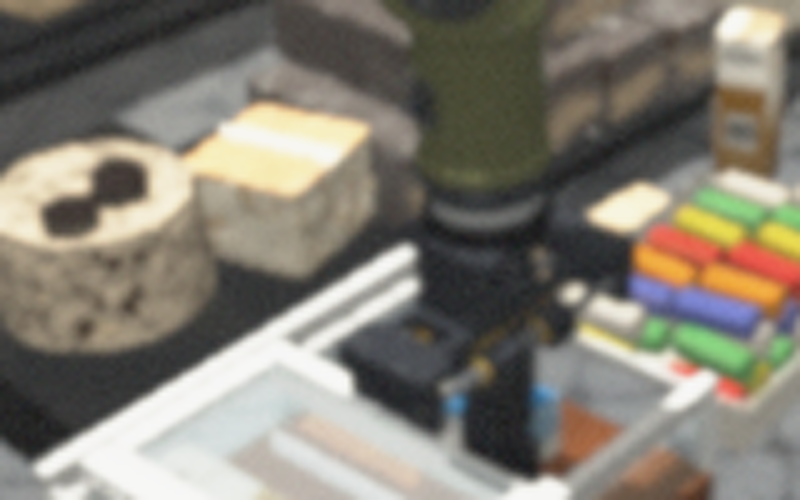

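The tab moved 130 mm before a stiff stop (17 N). I'll release, rise and check the door position.

```bash
python3 -m pendant '[[[0,0,0],[0.008,0,0],0.25],[[0,0,0],[0.008,0,0],0.25],[[0,0,0],[0.008,0,0],0.25],[[0,0,0],[0.008,0,-0.02],0.3],[[0,0,0],[0.008,0,-0.06],0.3],[[0,0,0],[0.008,0,-0.1],0.5],[[0,0,0],[0.008,0,-0.11],0.8],[[0,0,0],[0.008,0,-0.11],0.8],[[0,0,0],[0.008,0,-0.11],0.8]]'; python3 -c "
from h import *
st();go(.6035,.1297,.22,-1.481)"
```

```text
clock: 7.9
tool_pos: [0.4784, 0.2036, 0.2225]
eef_rot: [0.727, -0.686, -0.0, -0.0]
contact_force: [-0.2, -0.5, -0.6]
opening: 0.634
t 7.9 pos [0.4784 0.2036 0.2225] jaw -1.5127 tilt [0.0005 0.0007] F [-0.18 -0.51 -0.63] op 0.634 q [-0.5   0.55  0.01  1.89 -0.01  0.7  -1.99]
turn [-0.001, 0.001, -0.032] shift [0.0811, -0.1206, 0.0025]
```

```bash
python3 -m pendant '[[[0,0,0],[0.05,0,0],0.8],[[0,0,0],[0.1,0,0],0.8],[[0,0,0],[0.15,0,0],0.8],[[0,0,0],[0.2,0,0],0.8],[[0,0,0],[0.25,0,0],0.8],[[0,0,0],[0.3,0,0],0.8],[[0,0,0],[0.34,0,0],0.8],[[0,0,0],[0.34,0,0],0.8],[[0,0,0],[0.34,0,0],0.8]]'>/dev/null
python3 - <<'E'
from h import *
st();t=r.snapshot("top");p=r.snapshot("scene")
np.savez("snap.npz",top=t["image"],scene=p["image"])
a=cv2.resize(t["image"][135:225,128:240,::-1],None,fx=4,fy=4,interpolation=2)   #448x360
P=proj(p,[r.get_state()["tool_pos"]])[0];print("tcp scene px",P)
u,v=int(P[0])-30,int(P[1])-30;print(u,v)
b=cv2.resize(p["image"][v:v+60,u:u+56,::-1],None,fx=6,fy=6,interpolation=2).astype(float) #336x360
b=np.clip(b*2,0,255).astype(np.uint8)
cv2.imwrite("pics/k.png",np.hstack([a,b]))
E
```

```text
t 8.8 pos [ 0.4974 -0.1366  0.2214] jaw -1.5161 tilt [-0.0013  0.0021] F [-0.73 -0.26 -0.06] op 0.803 q [ 0.2   0.55 -0.04  1.9   0.03  0.7  -1.36]
tcp scene px [293.95082756 158.00504264]
263 128
```

View pics/k.png

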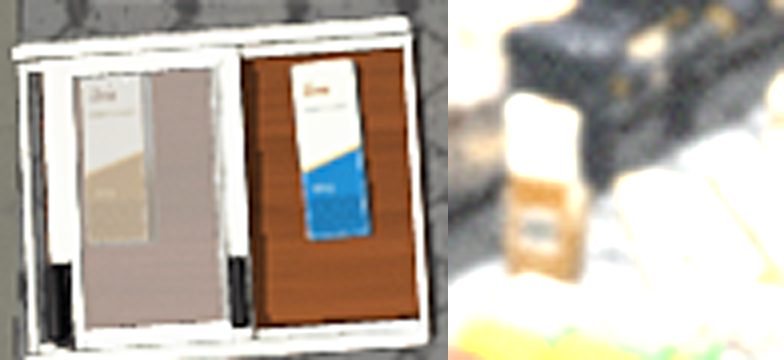

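The top view shows the right door open, with its tab at (238,291). The blue box is fully visible, with corners (292,63), (355,59), (370,235) and (309,240). By pixels the door is about 127 mm open, which is marginal, so I'll nudge it further. First I'll check the fingertip height by differencing open against closed jaws.

```bash
python3 -m pendant '[[[0,0,0],[0,0,0],0],[[0,0,0],[0,0,0],0],[[0,0,0],[0,0,0],0],[[0,0,0],[0,0,0],0],[[0,0,0],[0,0,0],0],[[0,0,0],[0,0,0],0],[[0,0,0],[0,0,0],0],[[0,0,0],[0,0,0],0],[[0,0,0],[0,0,0],0],[[0,0,0],[0,0,0],0]]'
python3 - <<'E'
from h import *
o=np.load("snap.npz");p=r.snapshot("scene");t=r.snapshot("top")
pos=r.get_state()["tool_pos"]
d=np.abs(p["image"].astype(int)-o["scene"]).sum(2)
v0,v1,u0,u1=136,176,270,318
print("cols",u0)
for v in range(v0,v1): print(v,''.join('#' if d[v,u]>90 else '+' if d[v,u]>45 else '.' for u in range(u0,u1)), ''.join('#' if p["image"][v,u].sum()<150 else '.' for u in range(u0,u1)))
hw=.044*.803
for n,off in(("closed",0),("near in",hw),("near out",hw+.0175),("far in",-hw),("far out",-hw-.0175)):
    print(n,"tcp",proj(p,[pos+[0,off,0]])[0].round(1),"tip",proj(p,[pos+[0,off,-.008]])[0].round(1))
A=lambda u:[(u[0]+.5)/4-.5+128,(u[1]+.5)/4-.5+135]
W=np.array([ray(t,A(u),.076)[:2] for u in[(292,63),(355,59),(370,235),(309,240)]]);print("box",W.round(4).tolist(),"c",W.mean(0).round(4))
d1=W[0]+W[1]-W[2]-W[3];print("yaw",np.arctan2(d1[1],d1[0]))
print("tab",ray(t,A((238,291)),.137))
E
```

```text
clock: 9.9
tool_pos: [0.4986, -0.1363, 0.2232]
eef_rot: [0.727, -0.687, 0.0, -0.001]
contact_force: [-0.3, 0.7, 0.8]
opening: 0.007
cols 270
136 .............++...+..++#######+................. ....#########................####...#.#..######.
137 .......................++++++++................. ....############....##.......###......#######...
138 ......................+.....++.................. ....############.###.........#.......#######....
139 .....................+###+.....+++.............. .....###############.........##....######.......
140 .....................+###..+++.++............... .....###############.........##...######........
141 .....................++++..+#+.................. ......##############........###..#####..........
142 .....++....................++................... .........###########....############............
143 ....+###++................++.................... ...........#########################............
144 ....######++.........++...+..................... ..............###.###########.###...............
145 .......+###++++......+#+......+++....
[... 2794 characters left out ...]
....................
173 ................................................ ................................................
174 ................................................ ................................................
175 ................................................ ................................................
closed tcp [294.2 157.5] tip [294.1 159.5]
near in tcp [288. 161.] tip [287.9 163.1]
near out tcp [284.8 162.8] tip [284.7 164.9]
far in tcp [300.2 154. ] tip [300.1 156. ]
far out tcp [303.1 152.4] tip [302.9 154.4]
box [[0.6783, 0.1632], [0.681, 0.1091], [0.5299, 0.0969], [0.5263, 0.1488]] c [0.6039 0.1295]
yaw 0.08758312046158517
tab [0.48164401 0.19952513 0.137     ]
```

```bash
python3 -c "
from h import *
st();go(.482,.155,.2,-1.516);go(.482,.155,.105,-1.516)"
```

```text
t 10.0 pos [ 0.4986 -0.1363  0.2232] jaw -1.514 tilt [0.0023 0.001 ] F [-0.57 -0.67 -0.29] op 0.005 q [ 0.2   0.54 -0.04  1.89  0.03  0.7  -1.36]
turn [-0.002, 0.001, 0.002] shift [-0.2917, 0.0001, 0.0235]
turn [-0.002, 0.001, 0.002] shift [-0.2917, 0.0004, 0.1185]
```

```bash
python3 -m pendant '[[[0,0,0],[-0.05,0,0],0],[[0,0,0],[-0.1,0,0],0],[[0,0,0],[-0.15,0,0],0],[[0,0,0],[-0.2,0,0],0],[[0,0,0],[-0.25,0,0],0],[[0,0,0],[-0.292,0,0],0],[[0,0,0],[-0.292,0,0.04],0],[[0,0,0],[-0.292,0,0.08],0],[[0,0,0],[-0.292,0,0.118],0],[[0,0,0],[-0.292,0,0.118],0]]'; python3 -m pendant '[[[0,0,0],[0,0,0],0],[[0,0,0],[-0.01,0,0],0],[[0,0,0],[-0.02,0,0],0]]'
```

```text
clock: 11.0
tool_pos: [0.4791, 0.1545, 0.1017]
eef_rot: [0.727, -0.686, -0.001, 0.003]
contact_force: [0.0, 0.1, 0.4]
opening: 0.006
clock: 11.3
tool_pos: [0.4825, 0.1766, 0.1074]
eef_rot: [0.727, -0.687, 0.001, -0.003]
contact_force: [0.3, 0.8, 0.8]
opening: 0.006
```

```bash
python3 -m pendant '[[[0,0,0],[-0.004,0,0],0],[[0,0,0],[-0.008,0,0],0],[[0,0,0],[-0.008,0,0],0]]';python3 -m pendant '[[[0,0,0],[-0.004,0,0],0],[[0,0,0],[-0.008,0,0],0],[[0,0,0],[-0.008,0,0],0]]'
```

```text
clock: 11.6
tool_pos: [0.4816, 0.1817, 0.1066]
eef_rot: [0.726, -0.687, 0.002, -0.001]
contact_force: [1.2, -4.9, 4.8]
opening: 0.003
clock: 11.9
tool_pos: [0.4814, 0.1818, 0.1067]
eef_rot: [0.724, -0.69, 0.005, 0.003]
contact_force: [1.6, -18.6, 11.3]
opening: 0.005
```

The door is at a hard stop: 18 N with no motion. Visual and contact evidence agree that the fingertips sit about 20 mm higher than computed, so I'll allow for that. On to the box.

```bash
python3 -m pendant '[[[0,0,0],[0.02,0,0],0],[[0,0,0],[0.025,0,-0.03],0],[[0,0,0],[0.025,0,-0.07],0.4],[[0,0,0],[0.025,0,-0.1],0.8],[[0,0,0],[0.025,0,-0.1],0.8],[[0,0,0],[0.025,0,-0.1],0.8],[[0,0,0],[0.025,0,-0.1],0.8]]'; python3 -c "
from h import *
st();go(.604,.1275,.2,-1.4815)"
```

```text
clock: 12.6
tool_pos: [0.4805, 0.1663, 0.2046]
eef_rot: [0.727, -0.687, 0.0, -0.0]
contact_force: [-0.0, 0.2, -0.2]
opening: 0.435
t 12.6 pos [0.4805 0.1663 0.2046] jaw -1.5135 tilt [0.0004 0.0004] F [-0.04  0.24 -0.18] op 0.435 q [-0.43  0.56  0.01  1.94 -0.01  0.64 -1.93]
turn [-0.0, 0.0, -0.032] shift [0.0458, -0.121, 0.0047]
```

```bash
python3 -m pendant '[[[0,0,-0.032],[0.02,-0.05,0],0.8],[[0,0,-0.032],[0.04,-0.09,0],0.8],[[0,0,-0.032],[0.0458,-0.121,0],0.8],[[0,0,-0.032],[0.0458,-0.121,0],0.8],[[0,0,-0.032],[0.0458,-0.121,0],0.8],[[0,0,-0.032],[0.0458,-0.121,0.04],0.8],[[0,0,-0.032],[0.0458,-0.121,0.07],0.8],[[0,0,-0.032],[0.0458,-0.121,0.09],0.8],[[0,0,-0.032],[0.0458,-0.121,0.09],0.8]]'; python3 -c "
from h import *
st();go(.604,.1275,.06,-1.4815);go(.604,.1275,.042,-1.4815)"
```

```text
clock: 13.5
tool_pos: [0.6006, 0.128, 0.1124]
eef_rot: [0.738, -0.674, -0.002, 0.002]
contact_force: [-1.0, 0.3, -0.0]
opening: 0.8
t 13.5 pos [0.6006 0.128  0.1124] jaw -1.4799 tilt [-0.0066 -0.0005] F [-1.03  0.32 -0.02] op 0.8 q [-0.28  0.82 -0.01  1.69  0.01  0.64 -1.78]
turn [0.007, 0.0, 0.002] shift [0.0008, -0.0037, 0.0523]
turn [0.007, 0.0, 0.002] shift [0.0008, -0.0038, 0.0703]
```

```bash
python3 -m pendant '[[[0,0,0],[0,-0.002,0.02],0.8],[[0,0,0],[0,-0.002,0.035],0.8],[[0,0,0],[0,-0.002,0.045],0.8],[[0,0,0],[0,-0.002,0.05],0.8],[[0,0,0],[0,-0.002,0.05],0.8]]';  python3 -m pendant '[[[0,0,0],[0,0,0.005],0.8],[[0,0,0],[0,0,0.01],0.8],[[0,0,0],[0,0,0.01],0.8]]'; python3 -c "
from h import *
st()"
```

```text
clock: 14.0
tool_pos: [0.6067, 0.1277, 0.0653]
eef_rot: [0.738, -0.675, 0.0, -0.001]
contact_force: [0.3, -0.5, -0.3]
opening: 0.803
clock: 14.3
tool_pos: [0.6068, 0.1276, 0.0552]
eef_rot: [0.738, -0.675, 0.0, -0.001]
contact_force: [-0.7, 0.5, 0.4]
opening: 0.8
t 14.3 pos [0.6068 0.1276 0.0552] jaw -1.482 tilt [0.0014 0.0008] F [-0.72  0.53  0.44] op 0.8 q [-0.28  0.9  -0.01  1.7   0.02  0.53 -1.78]
```

```bash
python3 -m pendant '[[[0,0,0],[0,0,0.003],0.8],[[0,0,0],[0,0,0.006],0.8],[[0,0,0],[0,0,0.006],0.8]]'; python3 -m pendant '[[[0,0,0],[0,0,0.003],0.8],[[0,0,0],[0,0,0.006],0.8],[[0,0,0],[0,0,0.006],0.8]]';python3 -m pendant '[[[0,0,0],[0,0,0.003],0.8],[[0,0,0],[0,0,0.003],0.8]]'
```

```text
clock: 14.6
tool_pos: [0.6069, 0.1276, 0.0493]
eef_rot: [0.738, -0.675, 0.0, -0.001]
contact_force: [-0.3, -0.4, 0.5]
opening: 0.799
clock: 14.9
tool_pos: [0.6068, 0.1277, 0.0432]
eef_rot: [0.738, -0.675, 0.0, -0.001]
contact_force: [0.3, 0.3, 0.0]
opening: 0.801
clock: 15.1
tool_pos: [0.6069, 0.1277, 0.0403]
eef_rot: [0.738, -0.675, 0.0, -0.001]
contact_force: [-0.7, 0.6, -0.5]
opening: 0.799
```

No contact so far. Closing gently, then checking the opening.

```bash
python3 -m pendant '[[[0,0,0],[0,0,0],0.4],[[0,0,0],[0,0,0],0.4],[[0,0,0],[0,0,0],0.4],[[0,0,0],[0,0,0],0.4],[[0,0,0],[0,0,0],0.4],[[0,0,0],[0,0,0],0.4]]' 25; python3 -m pendant '[[[0,0,0],[0,0,-0.006],0.4],[[0,0,0],[0,0,-0.012],0.4],[[0,0,0],[0,0,-0.012],0.4],[[0,0,0],[0,0,-0.012],0.4]]' 25
```

```text
clock: 15.7
tool_pos: [0.6073, 0.1282, 0.0408]
eef_rot: [0.738, -0.675, 0.0, -0.001]
contact_force: [0.5, 0.3, 1.0]
opening: 0.592
clock: 16.1
tool_pos: [0.6073, 0.1275, 0.0529]
eef_rot: [0.738, -0.675, 0.001, -0.001]
contact_force: [-0.3, -0.1, -1.3]
opening: 0.589
```

Held: the opening is 0.59, which is 52 mm. Lifting.

```bash
python3 -m pendant '[[[0,0,0],[0,0,-0.02],0.4],[[0,0,0],[0,0,-0.05],0.4],[[0,0,0],[0,0,-0.08],0.4],[[0,0,0],[0,0,-0.11],0.4],[[0,0,0],[0,0,-0.135],0.4],[[0,0,0],[0,0,-0.15],0.4],[[0,0,0],[0,0,-0.15],0.4],[[0,0,0],[0,0,-0.15],0.4]]' 30; python3 -c "
from h import *
st();go(.5,-.02,.2,-.8);go(.391,-.172,.2,.0093)"
```

```text
clock: 16.9
tool_pos: [0.6063, 0.1274, 0.2021]
eef_rot: [0.738, -0.675, 0.0, -0.001]
contact_force: [-0.4, -0.5, -0.5]
opening: 0.587
t 16.9 pos [0.6063 0.1274 0.2021] jaw -1.4819 tilt [0.0012 0.0006] F [-0.42 -0.48 -0.51] op 0.587 q [-0.28  0.7  -0.01  1.61  0.01  0.83 -1.77]
turn [-0.001, 0.0, -0.682] shift [0.1374, 0.119, 0.0018]
turn [-0.001, -0.0, -1.491] shift [0.2791, 0.241, 0.0016]
```

```bash
python3 -m pendant '[[[0,0,-0.07],[0.014,0.012,0],0.4],[[0,0,-0.18],[0.035,0.03,0],0.4],[[0,0,-0.3],[0.057,0.05,0],0.4],[[0,0,-0.42],[0.08,0.07,0],0.4],[[0,0,-0.54],[0.103,0.09,0],0.4],[[0,0,-0.66],[0.126,0.108,0],0.4],[[0,0,-0.78],[0.148,0.127,0],0.4],[[0,0,-0.88],[0.166,0.143,0],0.4],[[0,0,-0.94],[0.178,0.153,0],0.4],[[0,0,-0.94],[0.178,0.153,0],0.4]]' 30; python3 -c "
from h import *
st();go(.391,-.172,.2,.0093)"
```

```text
clock: 17.9
tool_pos: [0.4675, -0.0657, 0.2009]
eef_rot: [0.963, -0.27, -0.001, 0.0]
contact_force: [0.1, -0.0, -1.8]
opening: 0.583
t 17.9 pos [ 0.4675 -0.0657  0.2009] jaw -0.5458 tilt [-0.0027  0.0001] F [ 0.1  -0.04 -1.75] op 0.583 q [ 0.25  0.54 -0.32  2.03  0.28  0.61 -0.8 ]
turn [0.001, 0.003, -0.555] shift [-0.0102, 0.1306, 0.0011]
```

```bash
python3 -m pendant '[[[0,0,-0.06],[-0.001,0.014,0],0.4],[[0,0,-0.17],[-0.003,0.04,0],0.4],[[0,0,-0.29],[-0.005,0.068,0],0.4],[[0,0,-0.4],[-0.007,0.095,0],0.4],[[0,0,-0.5],[-0.009,0.118,0],0.4],[[0,0.003,-0.555],[-0.01,0.131,0],0.4],[[0,0.003,-0.555],[-0.01,0.131,0],0.4],[[0,0.003,-0.555],[-0.01,0.131,0],0.4]]' 30; python3 -c "
from h import *
st();go(.391,-.172,.0235,.0093)"
```

```text
clock: 18.7
tool_pos: [0.3951, -0.1693, 0.2017]
eef_rot: [1.0, 0.006, 0.003, -0.001]
contact_force: [1.2, 0.2, -1.6]
opening: 0.584
t 18.7 pos [ 0.3951 -0.1693  0.2017] jaw 0.0116 tilt [0.0058 0.0015] F [ 1.15  0.16 -1.6 ] op 0.584 q [ 0.64  0.51 -0.51  2.14  0.44  0.58 -0.18]
turn [-0.001, -0.006, 0.002] shift [-0.0052, 0.0029, 0.1781]
```

```bash
python3 -m pendant '[[[0,-0.003,0],[-0.003,0.003,0.02],0.4],[[0,-0.003,0],[-0.003,0.003,0.05],0.4],[[0,-0.003,0],[-0.003,0.003,0.08],0.4],[[0,-0.003,0],[-0.003,0.003,0.11],0.4],[[0,-0.003,0],[-0.003,0.003,0.135],0.4],[[0,-0.003,0],[-0.003,0.003,0.15],0.4],[[0,-0.003,0],[-0.003,0.003,0.158],0.4],[[0,-0.003,0],[-0.003,0.003,0.16],0.4],[[0,-0.003,0],[-0.003,0.003,0.16],0.4]]' 30
python3 - <<'E'
from h import *
st();go(.391,-.172,.0235,.0093)
E
```

```text
clock: 19.6
tool_pos: [0.3931, -0.1723, 0.0416]
eef_rot: [1.0, 0.007, 0.001, -0.0]
contact_force: [0.2, -0.4, -1.5]
opening: 0.584
t 19.6 pos [ 0.3931 -0.1723  0.0416] jaw 0.0145 tilt [0.0026 0.0005] F [ 0.2  -0.37 -1.48] op 0.584 q [ 0.34  0.82 -0.05  2.28  0.81  0.05 -0.49]
turn [-0.0, -0.003, 0.005] shift [-0.0021, -0.0003, 0.0181]
```

```bash
python3 -m pendant '[[[0,0,0],[0.004,0,0],0.4],[[0,0,0],[0.007,0,0.004],0.4],[[0,0,0],[0.007,0,0.008],0.4],[[0,0,0],[0.007,0,0.008],0.4]]' 30
python3 - <<'E'
from h import *
st()
E
```

```text
clock: 20.0
tool_pos: [0.3996, -0.1733, 0.0339]
eef_rot: [1.0, 0.006, 0.001, -0.0]
contact_force: [0.4, -0.5, -1.8]
opening: 0.589
t 20.0 pos [ 0.3996 -0.1733  0.0339] jaw 0.0128 tilt [0.0029 0.0003] F [ 0.42 -0.47 -1.75] op 0.589 q [ 0.34  0.84 -0.05  2.26  0.85  0.05 -0.53]
```

```bash
python3 -m pendant '[[[0,0,0],[0,0,0.003],0.4],[[0,0,0],[0,0,0.006],0.4],[[0,0,0],[0,0,0.006],0.4]]' 30;python3 -m pendant '[[[0,0,0],[0,0,0.002],0.4],[[0,0,0],[0,0,0.003],0.4],[[0,0,0],[0,0,0.003],0.4]]' 30
python3 - <<'E'
from h import *
st()
E
```

```text
clock: 20.3
tool_pos: [0.3992, -0.1734, 0.0279]
eef_rot: [1.0, 0.007, 0.001, -0.0]
contact_force: [0.4, -0.1, -2.1]
opening: 0.589
clock: 20.6
tool_pos: [0.3992, -0.1734, 0.0251]
eef_rot: [1.0, 0.006, 0.001, -0.0]
contact_force: [0.5, -0.2, -2.7]
opening: 0.583
t 20.6 pos [ 0.3992 -0.1734  0.0251] jaw 0.0129 tilt [0.0025 0.0001] F [ 0.54 -0.16 -2.67] op 0.583 q [ 0.34  0.86 -0.06  2.27  1.33  0.04 -1.01]
```

```bash
python3 -m pendant '[[[0,0,0],[0,0,0.001],0.4],[[0,0,0],[0,0,0.002],0.4],[[0,0,0],[0,0,0.002],0.4]]' 30
python3 - <<'E'
from h import *
st();t=r.snapshot("top");np.save("t2.npy",t["image"])
E
```

```text
clock: 20.9
tool_pos: [0.3991, -0.1734, 0.0231]
eef_rot: [1.0, 0.006, 0.001, -0.0]
contact_force: [-0.0, 0.1, -1.4]
opening: 0.59
t 20.9 pos [ 0.3991 -0.1734  0.0231] jaw 0.013 tilt [0.0024 0.    ] F [-0.02  0.12 -1.42] op 0.59 q [ 0.34  0.87 -0.06  2.27  1.44  0.04 -1.12]
```

```bash
python3 -m pendant '[[[0,0,0],[0,0,0.001],0.4],[[0,0,0],[0,0,0.001],0.4],[[0,0,0],[0,0,0.002],0.4],[[0,0,0],[0,0,0.002],0.4]]' 30
python3 - <<'E'
from h import *
st()
E
```

```text
clock: 21.35
tool_pos: [0.3993, -0.1734, 0.0226]
eef_rot: [1.0, 0.007, 0.002, 0.0]
contact_force: [-1.1, -0.8, 18.2]
opening: 0.586
t 21.35 pos [ 0.3993 -0.1734  0.0226] jaw 0.0132 tilt [ 0.0043 -0.0007] F [-1.14 -0.81 18.22] op 0.586 q [ 0.36  0.87 -0.08  2.27  1.52  0.06 -1.21]
```

The box is seated on the board (+18 N). Release and rise straight up.

```bash
python3 -m pendant '[[[0,0,0],[0,0,-0.001],0.4],[[0,0,0],[0,0,-0.001],0.75],[[0,0,0],[0,0,-0.001],0.75],[[0,0,0],[0,0,-0.001],0.75],[[0,0,0],[0,0,-0.001],0.75],[[0,0,0],[0,0,-0.001],0.75]]'; python3 -m pendant '[[[0,0,0],[0,0,-0.005],0.75],[[0,0,0],[0,0,-0.015],0.75],[[0,0,0],[0,0,-0.03],0.75],[[0,0,0],[0,0,-0.05],0.75],[[0,0,0],[0,0,-0.08],0.75],[[0,0,0],[0,0,-0.12],0.75],[[0,0,0],[0,0,-0.16],0.75],[[0,0,0],[0,0,-0.19],0.75],[[0,0,0],[0,0,-0.2],0.75]]';  python3 - <<'E'
from h import *
st();go(.482,.2,.23,-1.516)
E
```

```text
clock: 21.95
tool_pos: [0.3989, -0.1733, 0.0218]
eef_rot: [1.0, 0.007, 0.001, -0.0]
contact_force: [0.2, 1.3, 1.0]
opening: 0.75
clock: 22.85
tool_pos: [0.3997, -0.1736, 0.2243]
eef_rot: [1.0, 0.006, 0.003, 0.001]
contact_force: [0.3, -1.1, -0.5]
opening: 0.75
t 22.85 pos [ 0.3997 -0.1736  0.2243] jaw 0.0123 tilt [ 0.0061 -0.0013] F [ 0.25 -1.13 -0.54] op 0.75 q [ 0.83  0.54 -0.8   2.09  0.58  0.73 -0.33]
turn [-0.004, -0.006, 1.528] shift [0.087, -0.3725, -0.0057]
```

```bash
python3 -m pendant '[[[0,0,0.1],[0.006,-0.024,0],0.5],[[0,0,0.23],[0.013,-0.055,0],0.5],[[0,0,0.36],[0.02,-0.087,0],0.5],[[0,0,0.49],[0.028,-0.12,0],0.5],[[0,0,0.62],[0.035,-0.15,0],0.5],[[0,0,0.75],[0.043,-0.183,0],0.5],[[0,0,0.88],[0.05,-0.215,0],0.5],[[0,0,1.0],[0.057,-0.245,0],0.5],[[0,0,1.1],[0.063,-0.268,0],0.5],[[0,0,1.1],[0.063,-0.268,0],0.5]]';  python3 - <<'E'
from h import *
st();go(.480,.2023,.22,-1.516)
E
```

```text
clock: 23.85
tool_pos: [0.4583, 0.0992, 0.2215]
eef_rot: [0.857, -0.515, 0.001, -0.001]
contact_force: [-0.6, 0.0, -0.1]
opening: 0.502
t 23.85 pos [0.4583 0.0992 0.2215] jaw -1.0819 tilt [0.0023 0.0018] F [-0.61  0.04 -0.06] op 0.502 q [-0.03  0.51 -0.43  2.02  0.33  0.68 -1.75]
turn [-0.003, 0.001, 0.434] shift [-0.0808, -0.0676, 0.0017]
```

```bash
python3 -m pendant '[[[0,0,0.08],[-0.015,-0.012,0],0.5],[[0,0,0.19],[-0.036,-0.03,0],0.5],[[0,0,0.3],[-0.056,-0.047,0],0.5],[[0,0,0.4],[-0.075,-0.062,0],0.5],[[-0.003,0.001,0.434],[-0.081,-0.068,0],0.5],[[-0.003,0.001,0.434],[-0.081,-0.068,0],0.5],[[-0.003,0.001,0.434],[-0.081,-0.068,0],0.5]]';  python3 - <<'E'
from h import *
st();go(.480,.2025,.15,-1.516);go(.480,.2025,.111,-1.516)
E
```

```text
clock: 24.55
tool_pos: [0.4801, 0.1967, 0.2214]
eef_rot: [0.725, -0.689, 0.001, 0.002]
contact_force: [-0.4, 0.1, 0.7]
opening: 0.5
t 24.55 pos [0.4801 0.1967 0.2214] jaw -1.5205 tilt [-0.0022 -0.0039] F [-0.43  0.13  0.69] op 0.5 q [-0.3   0.56 -0.28  1.88  0.23  0.74 -2.23]
turn [0.002, -0.004, -0.005] shift [-0.006, -0.0004, 0.0714]
turn [0.002, -0.004, -0.005] shift [-0.0062, -0.0004, 0.1104]
```

```bash
python3 -m pendant '[[[0,0,0],[-0.006,0,0.03],0.5],[[0,0,0],[-0.006,0,0.06],0.5],[[0,0,0],[-0.006,0,0.085],0.5],[[0,0,0],[-0.006,0,0.1],0.5],[[0,0,0],[-0.006,0,0.106],0.5],[[0,0,0],[-0.006,0,0.11],0.5],[[0,0,0],[-0.006,0,0.11],0.5]]'; python3 -m pendant '[[[0,0,0],[0,0,0],0],[[0,0,0],[0,0,0],0],[[0,0,0],[0,0,0],0],[[0,0,0],[0,0,0],0],[[0,0,0],[0,0,0],0],[[0,0,0],[0,0,0],0],[[0,0,0],[0,0,0],0]]' 12;  python3 - <<'E'
from h import *
st()
E
```

```text
clock: 25.25
tool_pos: [0.4804, 0.204, 0.1123]
eef_rot: [0.724, -0.689, 0.0, 0.001]
contact_force: [-0.2, -0.5, -0.9]
opening: 0.505
clock: 25.95
tool_pos: [0.4805, 0.2023, 0.1125]
eef_rot: [0.724, -0.69, 0.001, 0.002]
contact_force: [-0.2, -5.5, 4.5]
opening: 0.134
t 25.95 pos [0.4805 0.2023 0.1125] jaw -1.5225 tilt [-0.0006 -0.0048] F [-0.21 -5.51  4.5 ] op 0.134 q [-0.37  0.73 -0.2   1.97  0.31  0.47 -2.32]
```

```bash
python3 -m pendant '[[[0,0,0],[0.01,0,0],0],[[0,0,0],[0.03,0,0],0],[[0,0,0],[0.05,0,0],0],[[0,0,0],[0.07,0,0],0],[[0,0,0],[0.09,-0.001,0],0],[[0,0,0],[0.11,-0.001,0],0],[[0,0,0],[0.124,-0.001,0],0],[[0,0,0],[0.13,-0.001,0],0],[[0,0,0],[0.13,-0.001,0],0]]' 15; python3 -m pendant '[[[0,0,0],[0.003,0,0],0],[[0,0,0],[0.006,0,0],0],[[0,0,0],[0.006,0,0],0]]' 15
```

```text
clock: 26.85
tool_pos: [0.4876, 0.0736, 0.1125]
eef_rot: [0.724, -0.69, 0.001, 0.001]
contact_force: [-0.9, -1.6, 3.7]
opening: 0.136
clock: 27.15
tool_pos: [0.4878, 0.0693, 0.1124]
eef_rot: [0.725, -0.689, 0.0, 0.001]
contact_force: [-1.2, 0.2, 4.8]
opening: 0.13
```

```bash
python3 -m pendant '[[[0,0,0],[0.003,0,0],0],[[0,0,0],[0.006,0,0],0],[[0,0,0],[0.006,0,0],0]]' 15; python3 -m pendant '[[[0,0,0],[0.003,0,0],0],[[0,0,0],[0.006,0,0],0],[[0,0,0],[0.006,0,0],0]]' 15;python3 -m pendant '[[[0,0,0],[0.002,0,0],0],[[0,0,0],[0.003,0,0],0],[[0,0,0],[0.003,0,0],0]]' 15
```

```text
clock: 27.45
tool_pos: [0.4882, 0.0627, 0.1124]
eef_rot: [0.725, -0.689, 0.0, 0.001]
contact_force: [-1.8, -0.0, 5.4]
opening: 0.134
clock: 27.75
tool_pos: [0.4883, 0.0625, 0.1124]
eef_rot: [0.726, -0.687, -0.002, -0.002]
contact_force: [-4.3, 11.1, 2.9]
opening: 0.128
clock: 28.05
tool_pos: [0.4884, 0.0625, 0.1124]
eef_rot: [0.727, -0.686, -0.003, -0.004]
contact_force: [-5.9, 16.6, 2.0]
opening: 0.134
```

The shut stop is at y=0.0625, so full travel is 140 mm. The door had started about 10 mm ajar. Release, rise and back away for a final look.

```bash
python3 -m pendant '[[[0,0,0],[-0.009,0,0],0],[[0,0,0],[-0.009,0,0],0.3],[[0,0,0],[-0.009,0,0],0.35],[[0,0,0],[-0.009,0,0],0.35],[[0,0,0],[-0.009,0,-0.02],0.35],[[0,0,0],[-0.009,0,-0.06],0.35],[[0,0,0],[-0.009,0,-0.11],0.35],[[0,0,0],[-0.009,0,-0.14],0.35],[[0,0,0],[-0.009,0,-0.14],0.35]]'; python3 -m pendant '[[[0,0,0],[0.04,0,0],0.4],[[0,0,0],[0.09,0,0],0.4],[[0,0,0],[0.14,0,0],0.4],[[0,0,0],[0.19,0,0],0.4],[[0,0,0],[0.24,0,0],0.4],[[0,0,0],[0.29,0,0],0.4],[[0,0,0],[0.34,0,0],0.4],[[0,0,0],[0.38,0,0],0.4],[[0,0,0],[0.4,0,0],0.4],[[0,0,0],[0.4,0,0],0.4]]'
python3 - <<'E'
from h import *
st();t=r.snapshot("top");cv2.imwrite("pics/z.png",cv2.resize(t["image"][130:260,128:328,::-1],None,fx=4,fy=4,interpolation=2))
E
```

```text
clock: 28.95
tool_pos: [0.4912, 0.0629, 0.2562]
eef_rot: [0.724, -0.69, 0.003, -0.003]
contact_force: [0.4, -0.6, 0.7]
opening: 0.348
clock: 29.95
tool_pos: [0.5059, -0.3411, 0.2508]
eef_rot: [0.722, -0.692, -0.0, 0.002]
contact_force: [-0.4, 0.1, -0.5]
opening: 0.392
t 29.95 pos [ 0.5059 -0.3411  0.2508] jaw -1.5285 tilt [-0.0037 -0.003 ] F [-0.41  0.11 -0.45] op 0.392 q [ 0.72  0.65 -0.36  1.57  0.27  0.97 -1.26]
```

View pics/z.png

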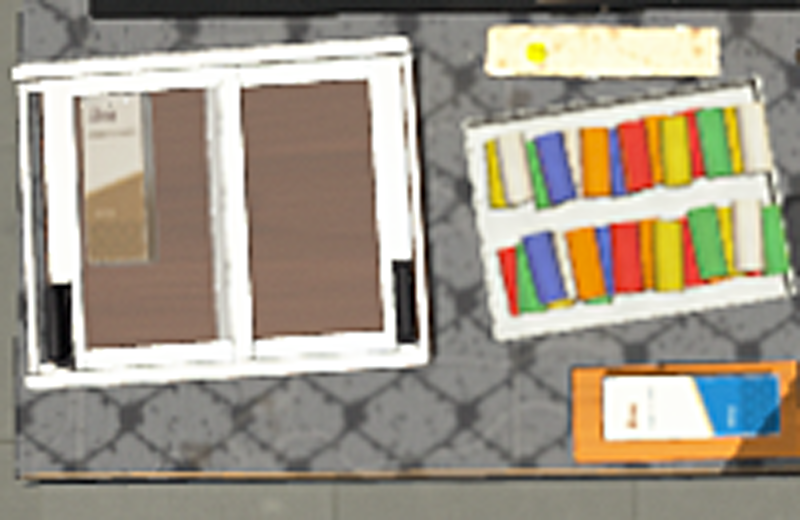

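The right door is flush against the end. The box lies on the board with corners (603,375)–(780,438), and the brown box is untouched. One numeric check, then hand in.

Run:
```python
from h import *
t=r.snapshot("top")
W=np.array([ray(t,full(u,128,130,4),.058)[:2] for u in[(603,375),(780,375),(780,438),(603,437)]])
d=W.mean(0)-[.3931,-.1748];e=W[1]+W[2]-W[0]-W[3];print("off",d.round(4),"size",np.linalg.norm(W[1]-W[0]),np.linalg.norm(W[2]-W[1]),"yaw",np.arctan2(e[0],-e[1]))
if abs(d[0])<.018 and abs(d[1])<.028: r.finish_job();print("done")
```

```text
off [ 0.0057 -0.0001] size 0.15112545198595925 0.05352363802062734 yaw -0.01589525891104533
the job is handed in; nothing more can be done
done
```

I slid the right door fully open, moved the blue box onto the wooden board, slid the door shut again and handed the job in at about 30 s.

**Last checks**
- **Box:** in the last top picture it lies lengthwise on the board. Its centre is 6 mm across and 0 mm along from the board's centre, turned about 0.02 rad. It was pressed onto the board before I released it, not dropped.
- **Door:** it moved 140 mm from the open stop to the shut stop, pressing at about 17 N on each, so I take it as fully shut.
- **Everything else:** in the same picture the left door and brown box look untouched and the arm is clear. The nougat bar and candy tray also look untouched. The tall box and the tape were outside that crop, so I did not check them at the end.

**What disagreed**
- **Fingertip height:** the fingertips were about 20 mm higher than the stated tool frame implies. My first pinch of the pull missed because of this; I corrected it by touch and the picture.
- **Door start position:** the door had started about 10 mm ajar. It therefore stopped after only 130 mm on opening, although it was at its open stop.
- **Joint 6:** it was at the bottom of its range (0.04 rad) while I set the box down. I moved the placing point 6 mm away from the robot to help. The readings never went below 0.04 to two decimals.

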